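# Set and lock the card creaser

## Robot

A 6-joint arm with a two-finger parallel gripper is mounted at the origin on the work surface. World frame = base frame: x ahead of the robot, y to its left, z up, the work surface at z = 0. Lengths are in m, angles in rad, forces in N, time in s.
With the tool pointing down it reaches from about 0.4 to 0.825 m from the base axis. Payload 7 kg.
Tool frame: the origin (TCP) lies at the centre of the arm's flange, where the gripper is bolted on; the fingertips stand ahead of it and the grasp point (between the pads) lies 159 mm ahead of it (arm.tip_extent is the z of the fingertips in the tool frame, in m); z points along the fingers, y is the direction in which the jaws open and shut (so a half turn about z gives the same grasp; the last joint's range is limited). The gripper opens to 88 mm and grips with 3 to 60 N. Pads are 19 mm wide; open, the fingers measure 130 mm over their backs; the gripper's body (78 mm by 193 mm) begins 47 mm behind the grasp point.
Start: joints at [-0.939, 0.359, 0.012, 0, -1.224, -0.288], TCP at [0.227, -0.635, 0.405] pointing down, gripper open.
Joint ranges: [-3.07, 3.07], [-1.43, 2.12], [-1.02, 1.25], [-3.03, 1.67], [-3.05, -0], [-3.03, 3.03]. Speed limits (rad/s): [2.39, 2.39, 3.01, 3.14, 3.14, 3.14].

## Interface

Orientations are given as a 3x3 rotation matrix whose columns are the frame's x, y, z axes.
In Python, from bench import arm gives the robot as it stands. Calls block until the motion is done:
- arm.move_ptp(position, orientation): joint-space move of the TCP to a pose.
- arm.line_to(position, attitude=None, vel=0.15, force_limit=None): straight line of the TCP; attitude=None keeps the orientation; vel is the mean speed in m/s. With force_limit (N) it stops when the force on the tool has changed by that much, and returns True; else False.
- arm.goto_joints(angles): joint-space move.
- arm.gripper_to(opening, squeeze=None): finger opening in m; squeeze is the grip in N (None keeps the last); returns when the fingers have stopped.
- arm.pause(seconds).
- arm.solve_ik(position, orientation): joint angles nearest the present ones, or None.
- arm.read_state(): the state.
- arm.snapshot(name): name is "scene" or "side" or "wrist"; returns a dict with "pixels" (384x512x3 uint8, red, green, blue), "depth" (384x512 float32, m along the optical axis (not along the pixel's ray), 0 where there is no reading), "intrinsics" (3x3 intrinsics, pixels), "R" (3x3) and "t" (3): a world point X has camera coordinates R X + t. Camera axes: x right, y down, z forward; pixel columns grow to the right and rows downward; lengths in m; the calibration is good to about 2 mm. A picture is of the moment at which its call begins.
A pose or a line that the arm cannot do raises arm.Unreachable and nothing moves.
- arm.finish_job(): hands the job in, once; it reports no verdict.
The state is a dict: "time": time; "joints": joint angles; "qvel": joint speeds; "tau": joint torques, N m; "tcp_pos": TCP position; "ee_rot": TCP orientation; "wrist_force": force on the tool from outside, world axes, zero at the start; "ft_torque": the same for the moment, N m; "finger_gap": finger opening in m.
Only numpy, scipy, OpenCV 4.12 (cv2) and the standard library are available. Lean on these libraries where they do the work, as an engineer would, in place of code of your own. Each camera call takes 0.05 s, during which the arm holds its last target.

## Task

Set the card creaser for the thick board: turn the black pointer knob on top of it clockwise until its pointer lines up with the one long, thick mark on the white scale plate, and only then turn the dark steel two-eared lock ring beneath the knob clockwise until it is tight against its stop, leaving the knob on the mark. The narrow eyelet press beside it has a dial of the same kind; do not touch that machine.

Things in the scene. Friction and masses are not known exactly. Their poses are not given: they have to be found in the camera images.
- dial_axis (a point): On the shared upright axis of the creaser's knob and ring, at the top of its white scale plate (100 mm disc), 92 mm above the table. The creaser, fixed to the table: grey bed 200 x 220 mm, two cheeks, bridge 104 x 200 mm (x, y), roller, white board 150 mm wide through it. Site axes are the machine's, not the knob's: -x its front (to the robot, yaw up to 20 deg), +y its left seen from the robot.
- creaser_knob (a joint): Black knob, rad, clockwise from above; range 0-2.6, starts 0.25-0.75. Its pointer (nose and white line at one end) points to the machine's -x at 0, to +y at pi/2, where the one long thick mark is. Grip bar 34 mm long (along the pointer), 14 mm thick, centred on the axis, 35-63 mm above the plate; nose to 23 mm from the axis. Stays where left, 0.06 N m to turn.
- creaser_ring (a joint): Dark steel ring under the knob, rad, clockwise from above; 0 loose, 1.2 tight at a firm stop; starts 0-0.35. Body 48 mm dia., two opposite flat-ended ears 16 mm wide, 60 mm over their ends, 2-28 mm above the plate. At q the ears' line is 1.2 - q counter-clockwise of the machine's x. Fingers pass the smaller knob from above on to the ear ends. Stays where left, 0.15 N m, does not drag knob.
- press: Eyelet press, not to be touched: narrow grey C-shaped frame on one column, base 190 x 85 mm, 185 mm tall with its own pointer knob and two-eared ring on a round nose. Origin on the table under its dial's axis; the column stands to +x of it. Fixed beside the creaser, to its left or right, their dial axes at least 240 mm apart.

How it is judged:
On the way, in this order (a step that is already met when the one before it is completed fails the run):
1. the knob is on the long mark (within 0.2 rad) while the lock ring is still loose (below 0.7 rad) (value of joint creaser_knob between 1.37 and 1.77 rad and value of joint creaser_ring below 0.7 rad), for 0.2 s.
2. the lock ring is tight (within 0.2 rad of its stop) and the knob still on the mark (value of joint creaser_knob between 1.37 and 1.77 rad and value of joint creaser_ring above 1 rad), for 0.2 s.
At the end, for the whole second after the job is handed in: The creaser's knob is within 0.2 rad (11 degrees) of the long mark (pi/2) and its lock ring within 0.2 rad of its stop (above 1.0) (all of step 2); the robot touches nothing.
It fails at once if the eyelet press is touched (more than 2 N) (contact force between press and the fingers above 2 N or contact force between press and the arm above 2 N).
It also fails if it takes over 45 s, if anything falls off the work surface, if the arm or the gripper's body presses on something with over 40 N, if the wrist force passes 120 N, or if a joint passes its speed limit or range.

## Working session

There is one attempt and no reset: what is moved stays moved. The work goes in short steps, each a Python script; the robot and the scene stay as the last script left them, time stands still between calls to the robot, and variables do not carry over. Pictures are saved under pics/ and viewed, and the job is handed in when it is done.

```bash
mkdir -p pics; ls
python3 - <<'E'
from bench import arm
import cv2,numpy as np
for n in ["scene","side","wrist"]:
    s=arm.snapshot(n)
    np.savez(f"pics/{n}0.npz",**s)
    cv2.imwrite(f"pics/{n}0.png",cv2.resize(s["pixels"][:,:,::-1],(768,576)))
    print(n,-s["R"].T@s["t"],s["intrinsics"][0,0])
s=arm.read_state();print(s["time"],s["ee_rot"],arm.tip_extent,s["finger_gap"])
E
```

```text
pics
scene [0.97595731 0.21188534 0.51482909] 372.16730273880165
side [0.53623352 0.44219807 0.55445112] 358.1205602653296
wrist [ 0.1465314  -0.66321608  0.38376193] 299.1525289875017
0.15 [[-9.41509773e-01 -3.36985174e-01 -5.83522622e-04]
 [-3.36985644e-01  9.41509054e-01  1.17388509e-03]
 [ 1.53809961e-04  1.30186303e-03 -9.99999141e-01]] 0.1781 0.08771736066487355
```

View pics/scene0.png

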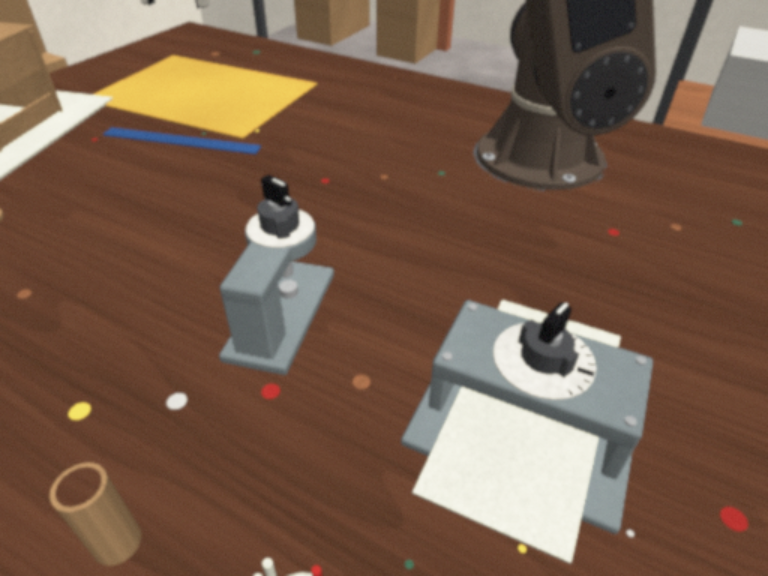

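View pics/side0.png

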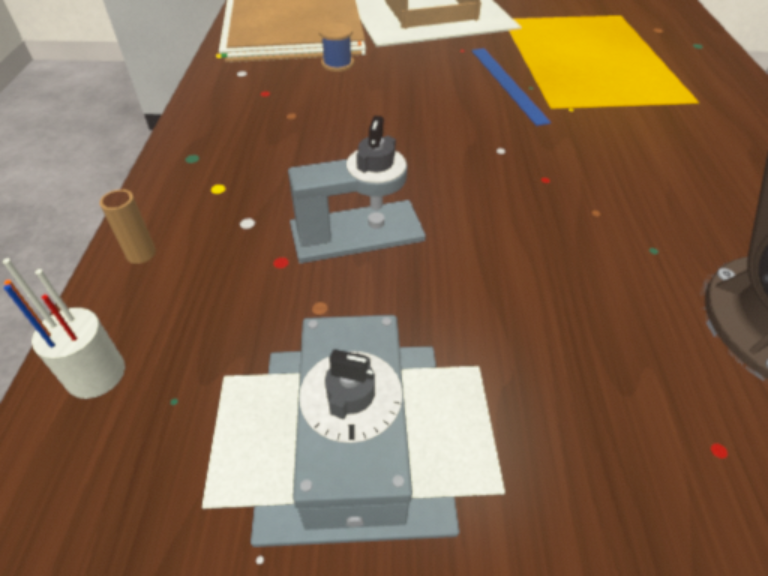

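View pics/wrist0.png

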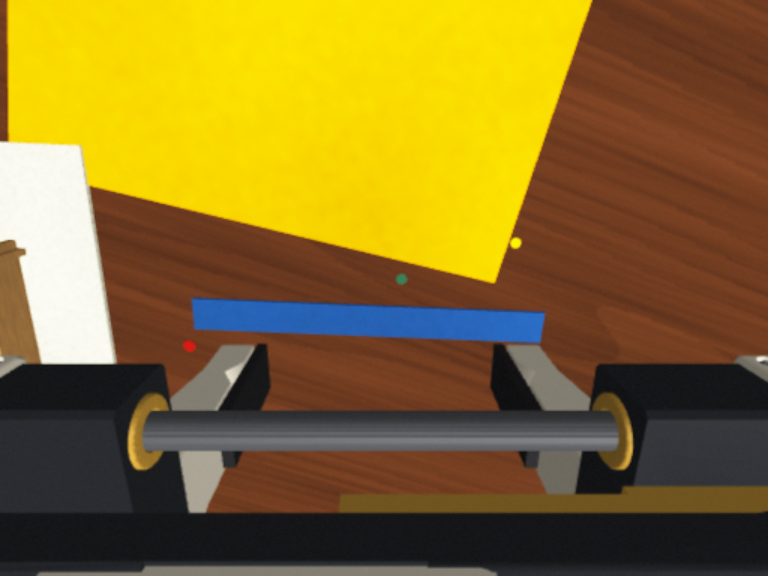

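The creaser is the machine at +y: dial in side at about (351,396), in scene at about (545,360). The press is at -y. I'll rectify both views onto the plate plane and onto the knob-top plane.

```bash
cat > h.py <<'E'
import numpy as np,cv2
def load(n): return dict(np.load(f"pics/{n}.npz"))
def ray(s,u,v,z):
    d=s["R"].T@np.linalg.inv(s["intrinsics"])@np.array([u,v,1.]);c=-s["R"].T@s["t"]
    return c+d*(z-c[2])/d[2]
def ortho(s,cx,cy,z,half=0.065,ppm=4000):
    # image: up = +x, left = +y (as seen from above)
    N=int(2*half*ppm); j,i=np.meshgrid(np.arange(N),np.arange(N))
    X=np.stack([cx+half-i/ppm,cy+half-j/ppm,np.full(i.shape,z)],-1)
    c=(X@s["R"].T+s["t"])@s["intrinsics"].T
    m=(c[...,:2]/c[...,2:]).astype(np.float32)
    return cv2.remap(s["pixels"],m[...,0],m[...,1],cv2.INTER_CUBIC)[:,:,::-1]
E
python3 - <<'E'
from h import *
a=load("side0");b=load("scene0")
print(ray(a,351/1.5,396/1.5,.092),ray(b,545/1.5,360/1.5,.092),"press",ray(a,377/1.5,165/1.5,.13),ray(b,281/1.5,232/1.5,.13))
c=ray(a,351/1.5,396/1.5,.092)
im=np.vstack([np.hstack([ortho(s,c[0],c[1],z) for s in(a,b)]) for z in (.092,.155)])
im=np.hstack([ortho(s,c[0],c[1],.092,ppm=3000) for s in(a,b)]);cv2.imwrite("pics/o92.png",im)
im=np.hstack([ortho(s,c[0],c[1],.155,ppm=3000) for s in(a,b)]);cv2.imwrite("pics/o155.png",im)
im=np.hstack([ortho(s,c[0],c[1],.120,ppm=3000) for s in(a,b)]);cv2.imwrite("pics/o120.png",im)
E
```

```text
[0.56955247 0.1767104  0.092     ] [0.5740123  0.17460459 0.092     ] press [ 0.55448894 -0.14633134  0.13      ] [ 0.57563678 -0.1472978   0.13      ]
```

View pics/o92.png

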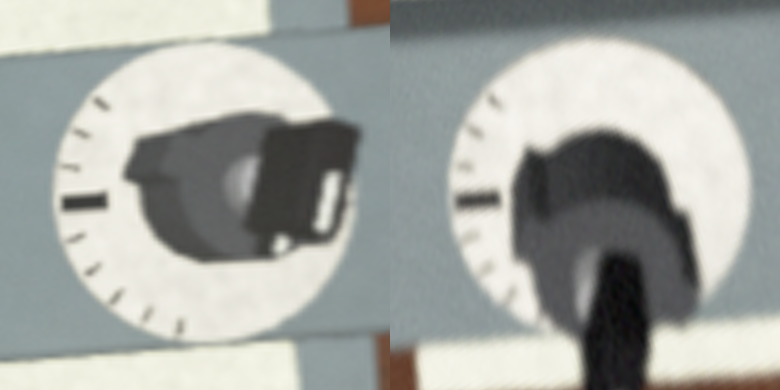

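View pics/o155.png

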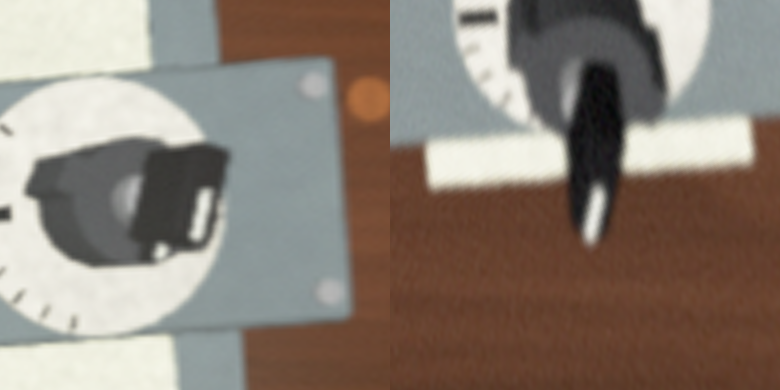

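View pics/o120.png

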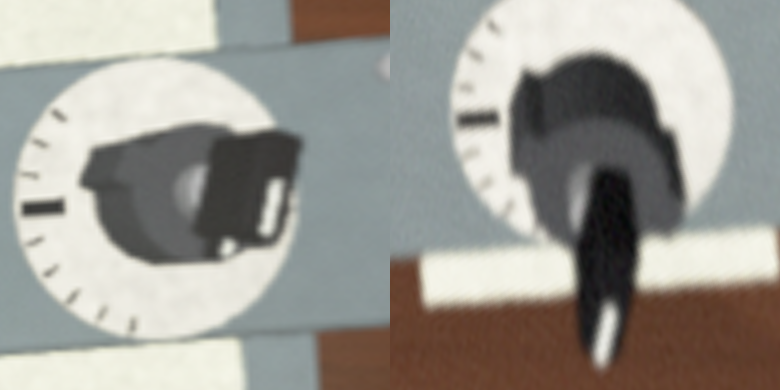

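Plate circle: side ortho gives centre about (204.5,191), scene ortho about (210,188.5). That puts the dial near (0.571, 0.1725). The mark direction gives a yaw of about 0.09. The knob is at roughly 0.3 and the ring at roughly 0.2. Next is a wrist view above the dial to refine these.

```bash
cat >> h.py <<'E'
def Rd(h): # tool down, tool x heading h
    c,s=np.cos(h),np.sin(h)
    return np.array([[c,s,0],[s,-c,0],[0,0,-1.]])
E
python3 - <<'E'
from bench import arm
from h import *
h=-0.23; D=np.array([.5713,.1725]); x=np.array([np.cos(h),np.sin(h)])
for hh in(h,h-1.25,-.53,-1.48): print(hh,arm.solve_ik([*D,.31],Rd(hh)))
p=D-.086*x
arm.move_ptp([*p,.42],Rd(h))
s=arm.snapshot("wrist");np.savez("pics/w1.npz",**s)
print(arm.read_state()["time"],-s["R"].T@s["t"],arm.read_state()["joints"])
cv2.imwrite("pics/w1.png",s["pixels"][:,:,::-1])
for z in(92,120,155): cv2.imwrite(f"pics/w1_{z}.png",ortho(s,*D,z/1000))
E
```

```text
-0.23 [ 0.62043996  0.30853119 -0.29221011  0.         -0.97005503  0.72035637]
-1.48 [ 0.62043996  0.30853119 -0.29221011  0.         -0.97005503 -0.52964363]
-0.53 [ 0.62043996  0.30853119 -0.29221011  0.         -0.97005503  0.42035637]
-1.48 [ 0.62043996  0.30853119 -0.29221011  0.         -0.97005503 -0.52964363]
3.2417 [0.56961765 0.17289153 0.39987046] [ 7.49001565e-01  9.91201300e-02 -2.93948362e-01  2.34701240e-05
 -1.17785679e+00  5.90678086e-01]
```

```bash
python3 -c "
import cv2,numpy as np
a=[cv2.imread(f'pics/w1_{z}.png') for z in (92,120,155)]
cv2.imwrite('pics/w1o.png',cv2.resize(np.hstack([a[0],a[2]]),(800,400)))"
```

```text
(no output)
```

View pics/w1.png

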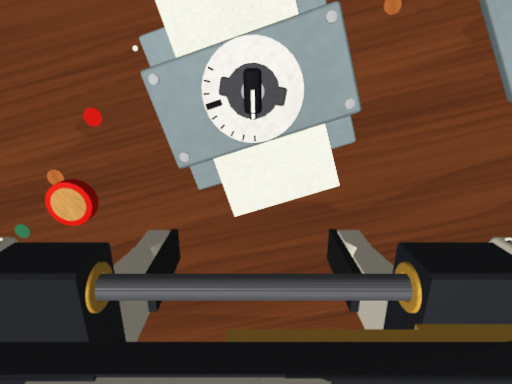

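View pics/w1_92.png

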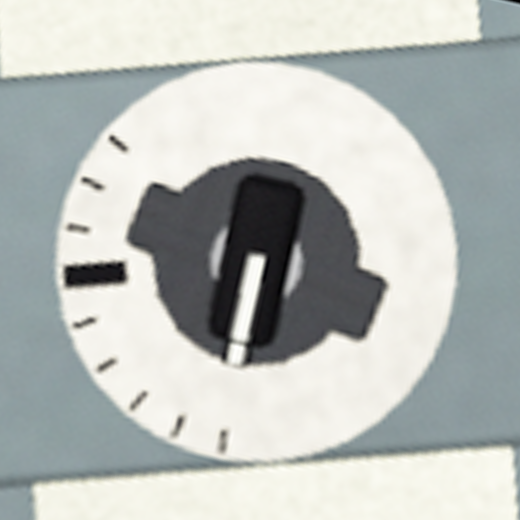

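View pics/w1_155.png

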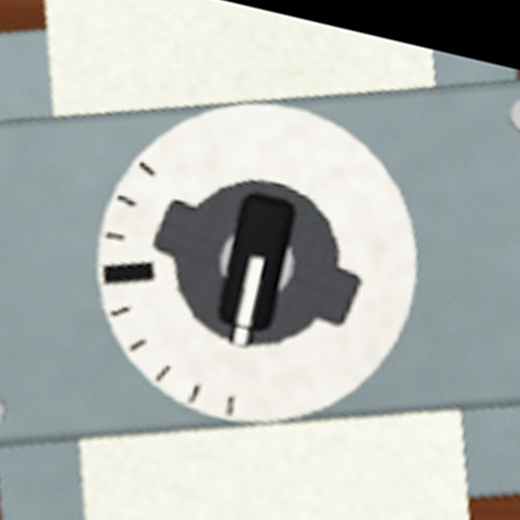

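View pics/w1_120.png

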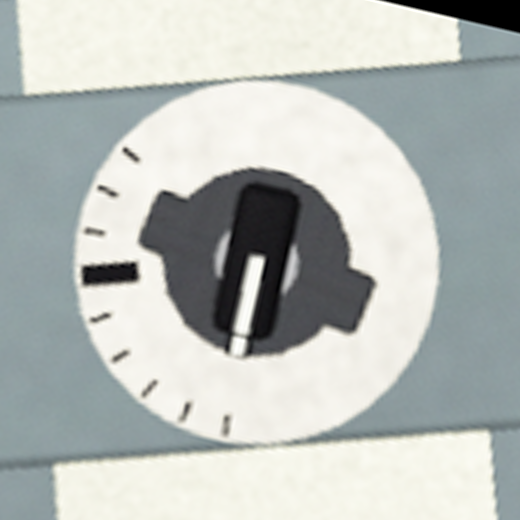

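Wrist view, from the enlarged ortho crops:
- **Dial:** centre at (256.5,261), so D = (0.571, 0.1734).
- **Yaw:** about 0.075.
- **Knob:** the pointer line runs (258,257) to (240,340), so the knob is at about 0.285.
- **Ring:** ear ends at (151,217) and (364,308), so the ring is at about 0.11.

Next I grip the knob and turn it clockwise by 1.285.

Run:
```python
from bench import arm
from h import *
D=[.571,.1734]
def st(t):
    s=arm.read_state();print(t,round(s["time"],2),np.round(s["tcp_pos"],4),np.round(s["wrist_force"],1),np.round(s["ft_torque"],2),round(s["finger_gap"],4))
    return s
arm.move_ptp([*D,.36],Rd(-.21)); st("above")
print(arm.line_to([*D,.310],vel=.1,force_limit=8)); st("down")
arm.gripper_to(.01,squeeze=25); st("grip")
j=np.array(arm.read_state()["joints"]); j[5]-=1.285
arm.goto_joints(list(j)); s=st("turned"); print(np.arctan2(s["ee_rot"][1][0],s["ee_rot"][0][0]))
s=arm.snapshot("side");cv2.imwrite("pics/s2.png",cv2.resize(s["pixels"][150:350,120:350,::-1],None,fx=3,fy=3))
```

```text
above 3.74 [0.5716 0.1727 0.3587] [-0.2  1.4  0.9] [-0.05  0.16 -0.02] 0.0878
False
down 4.39 [0.5711 0.1737 0.3109] [-0.8  0.4 -0.4] [-0.02  0.18 -0.01] 0.0874
grip 5.54 [0.5709 0.173  0.31  ] [-0.9 -3.2  1.3] [-1.29  0.16 -0.01] 0.0141
turned 6.72 [0.5714 0.1734 0.31  ] [ 4.2  0.5 -3.7] [ 0.25 -1.6  -0.07] 0.0139
-1.4937144991596847
```

View pics/s2.png

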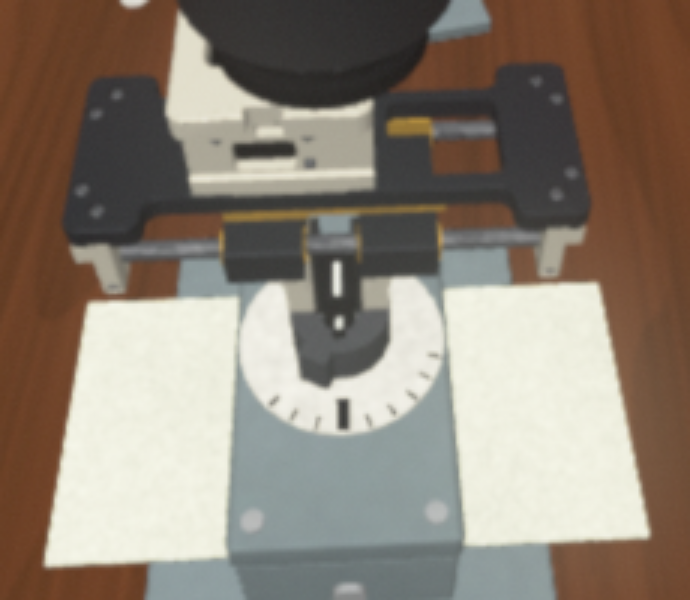

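The pointer line at (337,265–325) points straight at the thick mark at (343,412), so the knob is on. I'll release it and fetch the ring.

Run:
```python
from bench import arm
from h import *
D=[.571,.1734]
def st(t):
    s=arm.read_state();print(t,round(s["time"],2),np.round(s["tcp_pos"],4),np.round(s["wrist_force"],1),np.round(s["ft_torque"],2),round(s["finger_gap"],4))
    return s
arm.pause(.3)
arm.gripper_to(.088); st("open")
arm.line_to([*D,.36],vel=.15)
h=-.406;x=np.array([np.cos(h),np.sin(h)])
arm.move_ptp([*(np.array(D)-.086*x),.42],Rd(h))
s=arm.snapshot("wrist");np.savez("pics/w3.npz",**s)
cv2.imwrite("pics/w3_120.png",ortho(s,*D,.120));st("hover")
```

```text
open 8.34 [0.5709 0.173  0.31  ] [-0.3  0.  -0.7] [-0.03  0.05  0.01] 0.0873
hover 9.78 [0.4922 0.2073 0.4191] [ 0.1 -0.6 -0.1] [-0.05  0.18  0.03] 0.0876
```

View pics/w3_120.png

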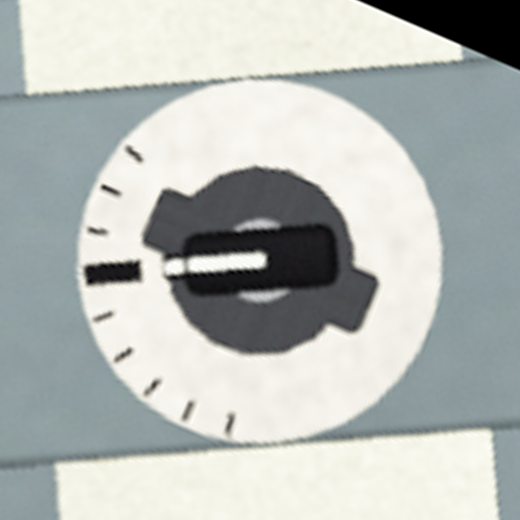

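The pointer runs (267,260) to (165,267), straight onto the mark at (112,272). The ears are unmoved at (155,217) and (367,308). Now I turn the ring.

Run:
```python
from bench import arm
from h import *
D=[.571,.1734]
def st(t):
    s=arm.read_state();print(t,round(s["time"],2),np.round(s["tcp_pos"],4),np.round(s["wrist_force"],1),np.round(s["ft_torque"],2),round(s["finger_gap"],4))
    return s
arm.move_ptp([*D,.36],Rd(-.406)); st("above")
hit=arm.line_to([*D,.276],vel=.08,force_limit=8); st("down"); print(hit)
if not hit:
    arm.gripper_to(.05,squeeze=30); st("grip")
```

```text
above 10.28 [0.5718 0.1725 0.3581] [ 0.4  0.3 -0.1] [ 0.03  0.12 -0.01] 0.0879
down 11.47 [0.5712 0.1735 0.2766] [0.8 0.3 0.5] [-0.12  0.1  -0.06] 0.0877
False
grip 12.05 [0.5709 0.1731 0.2762] [-1.2 -3.4  2.7] [-0.96  0.52  0.13] 0.06
```

The gap is 60 mm, so it is seated on the ear ends. I'll turn in steps and watch the torque.

Run:
```python
from bench import arm
from h import *
def st(t):
    s=arm.read_state();print(t,round(s["time"],2),np.round(s["tcp_pos"],4),np.round(s["wrist_force"],1),np.round(s["ft_torque"],2),round(s["finger_gap"],4),round(s["joints"][5],3))
    return s
j0=np.array(arm.read_state()["joints"])
for d in(.5,.9,1.03,1.08,1.11):
    j=j0.copy(); j[5]-=d; arm.goto_joints(list(j)); s=st(d)
    if abs(s["ft_torque"][2])>0.8: break
arm.pause(.3)
arm.gripper_to(.088); st("open")
D=[.571,.1734]
arm.line_to([*D,.36],vel=.15)
h=-.406;x=np.array([np.cos(h),np.sin(h)])
arm.move_ptp([*(np.array(D)-.086*x),.42],Rd(h))
s=arm.snapshot("wrist");np.savez("pics/w4.npz",**s)
cv2.imwrite("pics/w4_120.png",ortho(s,*D,.120));st("hover")
```

```text
0.5 12.6 [0.5711 0.1733 0.2762] [0.2 0.5 0.3] [ 0.14 -0.1  -0.12] 0.0599 0.046
0.9 13.07 [0.5712 0.1734 0.2762] [ 3.4  1.4 -2.4] [ 0.63 -1.04 -0.11] 0.0599 -0.352
1.03 13.32 [0.5713 0.1734 0.2762] [ 3.8  2.2 -3.8] [ 0.91 -1.74 -0.1 ] 0.0595 -0.481
1.08 13.57 [0.5713 0.1734 0.2762] [ 4.9  3.  -4.3] [ 0.84 -1.76 -0.11] 0.0597 -0.531
1.11 13.82 [0.5713 0.1735 0.2762] [ 3.9  2.1 -4. ] [ 0.89 -1.79  1.  ] 0.0597 -0.559
open 14.82 [0.5709 0.173  0.2762] [ 0.6  0.2 -0.5] [ 0.01  0.15 -0.  ] 0.0874 -0.567
hover 16.49 [0.4921 0.2073 0.419 ] [ 1.1 -0.2 -0.6] [-0.06  0.1   0.03] 0.0876 0.397
```

View pics/w4_120.png

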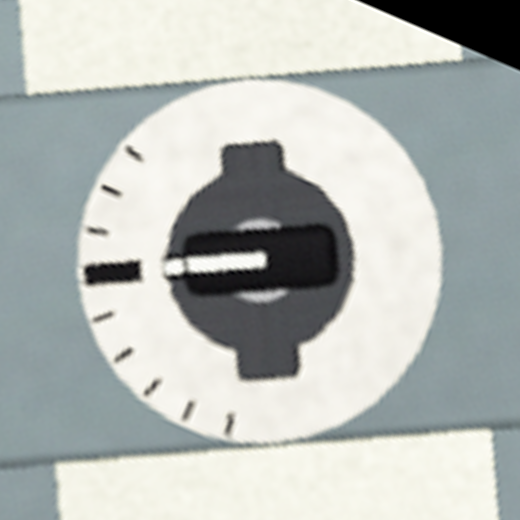

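The ears run (252,143) to (269,378), parallel to the machine's x, and the torque rose to 1.0 N m at the stop. The pointer is still on the mark, and the arm is clear, so I'm handing in.

```bash
python3 -c "
from bench import arm
arm.finish_job()"
```

```text
the job is handed in; nothing more can be done
```

The creaser is set for the thick board and the job is handed in, at about 16.5 s on the robot's clock. The hand-in call reports no verdict, so these are my own checks.

- **Knob:** I gripped it and turned it 1.285 rad clockwise. The wrist view taken before I touched the ring shows the pointer on the long thick mark, within about 0.01 rad in the picture. It looks unchanged after the ring was turned.
- **Ring:** I gripped it by the ear ends (60 mm gap) and turned it 1.11 rad clockwise. The wrist torque jumped from about 0.1 to 1.0 N m at the stop. The last view shows the ears in line with the machine's x axis, as they should be when tight.
- **Clearance:** The gripper was open and about 85 mm above the machine at hand-in, and I never took the arm near the eyelet press.

None of the checks failed. The first rough estimates from the scene and side cameras differed from the wrist view by about 2 mm in dial position, 0.015 rad in machine yaw and 0.1 rad in ring angle. I used the wrist values.

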